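# Hang the red probe in the green ring stand

### The arm

A 6-joint arm with a two-finger parallel gripper is mounted at the origin on the work surface. World frame = base frame: x ahead of the robot, y to its left, z up, the work surface at z = 0. Lengths are in m, angles in rad, forces in N, time in s.
With the tool pointing down it reaches from about 0.4 to 0.825 m from the base axis. Payload 7 kg.
Tool frame: the origin (TCP) lies at the centre of the arm's flange, where the gripper is bolted on; the fingertips stand 178 mm ahead of it and the grasp point (between the pads) lies arm.tcp_to_grasp ahead of it (arm.tcp_to_grasp is the distance from the TCP to the grasp point, in m); z points along the fingers, y is the direction in which the jaws open and shut (so a half turn about z gives the same grasp; the last joint's range is limited). The gripper opens to 88 mm and grips with 3 to 60 N. Pads are 19 mm wide; open, the fingers measure 130 mm over their backs; the gripper's body (78 mm by 193 mm) begins 47 mm behind the grasp point.
Start: joints at [-1.05, 0.359, 0.012, 0, -1.224, -0.288], TCP at [0.156, -0.657, 0.405] pointing down, gripper open.
Joint ranges: [-3.07, 3.07], [-1.43, 2.12], [-1.02, 1.25], [-3.03, 1.67], [-3.05, -0], [-3.03, 3.03]. Speed limits (rad/s): [2.39, 2.39, 3.01, 3.14, 3.14, 3.14].

### API

Orientations are given as [roll, pitch, yaw] about the fixed x, y, z axes, in that order (R = Rz(yaw) Ry(pitch) Rx(roll)).
In Python, from station import arm gives the robot as it stands.
- The arm moves only by the tool move_arm, never from a script. Its argument "deltas" is a list of rows, each a list of 6 numbers: the shift along the world's x, y, z in mm, then the turn, a rotation vector about the world's x, y, z in degrees. In form: [[tx, ty, tz, ax, ay, az], ...]. A call has exactly 5 rows; each row shifts and turns the commanded pose from where the row before left it; what a row does not reach is not made up. A row lasts 1/12 s, in which the tool goes at most 41.7 mm and 7.16 degrees, less where a joint would pass 70% of its speed; a pose out of reach is approached as far as the arm can. A call with a gripper value outside its range is refused whole. "claw" is the closure in counts, from 0 (fully open) to 255 (shut), set as the call begins (left out, the last holds). The fingers move at their own pace and stop on an object; "squeeze" is the grip in N (left out, the last holds). Time passes only in rows, so rows that do not move let the fingers close, or fill a call up. It gives the time, the measured TCP pose, the force and the opening at its end, in the units of the state.
- arm.get_state(): the state, without advancing time (a new reading comes with each control period).
- arm.grab_frame(name): name is "side" or "top" or "wrist"; returns the picture (384x512x3 uint8, red, green, blue); there is no depth.
- arm.calibration(name): a dict with "intrinsics" (3x3 intrinsics, pixels), "T" (4x4, takes a point from camera to world coordinates); the wrist camera has in their place "mount" (4x4, takes a point from camera to tool coordinates, whose origin is the TCP and whose axes are the flange's). Camera axes: x right, y up, looking along -z (the intrinsics and any distortion apply to the point x, -y, -z); pixel columns grow to the right and rows downward; lengths in m; the calibration is good to about 2 mm. A picture is of the moment at which its call begins: read the wrist's pose just before it. calibration takes no time and is no camera call.
- arm.job_done(): hands the job in, once; it reports no verdict.
Trained networks look in the newest picture that a camera, given by its name, has taken for a name from the list of things; names that differ only in an ending like _2 or _b are one class to them, and where a whole thing is asked for, a point or a joint stands for the part that bears it (a point fixed in the world has none). Each returns a list of dicts, best first, with "score" (0 to 1); they miss things now and then, are a little off and sometimes report something else, mostly with a low value. They report only what shows in the picture. A call takes as long as a camera call. They do not tell look-alikes from the thing itself.
- arm.spot_in(thing, camera): "xy" ([column, row] in pixels, amid what is visible of it).
- arm.masks_of(thing, camera): "pixels" (384x512 bool, what is visible of it) and "xy" ([column, row] in pixels, amid what is visible of it).
- arm.spot_point(thing, camera): "xy" ([column, row] in pixels: a listed point, or the origin of a listed thing).
The state is a dict: "t": time; "q": joint angles; "qd": joint speeds; "joint_efforts": joint torques, N m; "eef_pos": TCP position; "ee_rot": TCP orientation; "force": force on the tool from outside, world axes, zero at the start; "moment": the same for the moment, N m; "width": finger opening in m.
Only numpy, scipy, OpenCV 4.12 (cv2) and the standard library are available. Lean on these libraries where they do the work, as an engineer would, in place of code of your own. Each camera call takes 0.05 s, during which the arm holds its last target. There are 200 camera calls.

### The job

Take the red-handled probe out of the white rack and put its steel rod down through the green ring of the stand, over the beaker. Lower it, still held, until its black collar sits on the ring, then let go so that it hangs there upright. Leave the blue and the yellow probe standing in the rack.

Things in the scene. Friction and masses are not known exactly. Their poses are not given: they have to be found in the camera images.
- red_grip (a point): Centre of the red handle (upright cylinder, 28 mm across, 54 mm tall) of the loose probe to move, 110 g; z up along it. Below the handle: black collar 48 mm across, 6 thick, underside 33 mm below this point; plug 26 mm across, 12 long, tapering over 18 mm to a 12 mm steel rod; rod tip 123 mm below this point. It stands in a rack hole, collar on the rack's top; lifted 90 mm it clears the rack, 155 mm the other handles.
- blue_grip (a point): Centre of the blue handle of a second, otherwise identical probe, to be left. The fixed white rack, 110 mm tall, has three 34 mm holes 90 mm apart in one straight level row; red, blue and yellow probe stand in them in any order.
- yellow_grip (a point): Centre of the yellow handle of a third, otherwise identical probe in the same rack, to be left there.
- green_eye (a point): Centre of the green ring's hole, at its top face, 120 mm above the table. Level fixed ring: hole 34 mm, outside 52 mm across, 12 mm thick. z up; x points along its green arm to a steel post 105 mm away, 155 mm tall. A glass beaker, 66 mm across, rim 82 mm above the table, is fixed below it. A like stand with a white ring is a bystander.
Mind the look-alikes: they are no part of the job. Leave any brown or turquoise look-alike of the part that bears green_eye alone. What is shaped like the part that bears red_grip but purple is not meant.

How it is judged:
By the outcome, as a careful person would: the job done as asked, in the order asked, and still so for the second after the job is handed in, with the robot touching nothing.
It also fails if it takes over 42 s, if anything falls off the work surface, if the arm or the gripper's body presses on something with over 40 N, if the wrist force passes 120 N, or if a joint passes its speed limit or range.

## Working session

There is one attempt and no reset: what is moved stays moved. The work goes in short steps, Python scripts to look and compute and a tool call to move; the robot and the scene stay as the last step left them, time stands still between calls to the robot, and variables do not carry over. Pictures are saved under pics/ and viewed, about 8 in all and at most 12, crops included, and the job is handed in when it is done.

Besides the shell and the picture viewer there is one more tool, called after ">>>" by a JSON object that holds its "api" and its "payload". move_arm: Moves the arm, as the interface text tells. Its arguments: {"type":"object","properties":{"deltas":{"type":"array","items":{"type":"array","items":{"type":"number"}}},"claw":{"type":"number"},"squeeze":{"type":"number"}},"required":["deltas"]}

```bash
mkdir -p pics; cat > h.py <<'E'
from station import arm
import numpy as np, cv2
from scipy.spatial.transform import Rotation as R
def camT(name,st=None):
    c=arm.calibration(name)
    if name!='wrist': return np.array(c['intrinsics']),np.array(c['T']),c
    st=st or arm.get_state()
    T=np.eye(4);T[:3,:3]=R.from_euler('xyz',st['ee_rot']).as_matrix();T[:3,3]=st['eef_pos']
    return np.array(c['intrinsics']),T@np.array(c['mount']),c
def ray(K,T,uv,c={}):
    d=np.array(c.get('distortion',np.zeros(5)),float).ravel()
    p=cv2.undistortPoints(np.array([[uv]],float),K,d)[0,0]
    v=T[:3,:3]@np.array([p[0],-p[1],-1]);return T[:3,3],v/np.linalg.norm(v)
def atz(K,T,uv,z,c={}):
    o,v=ray(K,T,uv,c);return o+v*(z-o[2])/v[2]
def tri(rs):
    A=sum(np.eye(3)-np.outer(v,v) for o,v in rs);b=sum((np.eye(3)-np.outer(v,v))@o for o,v in rs)
    return np.linalg.solve(A,b)
def save(im,n): cv2.imwrite('pics/'+n+'.png',im[:,:,::-1])
E
python3 - <<'E'
from h import *
print(arm.tcp_to_grasp, arm.get_state())
ims=[]
for n in('side','top'):
    im=arm.grab_frame(n);ims.append(im);save(im,n)
    K,T,c=camT(n);print(n,K.round(1).tolist(),T.round(3).tolist(),{k:v for k,v in c.items() if k not in('intrinsics','T')})
    for t in('red_grip','blue_grip','yellow_grip','green_eye'):
        print(n,t,[(np.round(d['xy']).tolist(),round(d['score'],2)) for d in arm.spot_point(t,n)])
E
```

```text
0.1593 {'t': 0.0, 'q': array([-1.04988808e+00,  3.59363432e-01,  1.10398034e-02, -3.90713777e-04,
       -1.22407166e+00, -2.88087912e-01]), 'qd': array([-4.05615736e-04, -2.34735155e-05,  7.23190027e-04,  3.02512485e-04,
        4.70370180e-04,  7.32388769e-04]), 'joint_efforts': array([ 1.81842082e-03, -5.82716811e+01,  2.93071175e+01,  6.99735090e+00,
        6.83311999e-03, -1.44059295e-04]), 'eef_pos': array([ 0.15568573, -0.65658867,  0.403722  ]), 'ee_rot': array([ 3.13995522e+00, -1.02187206e-04, -2.90890530e+00]), 'force': array([ 0.43640477, -0.62040443, -0.25177773]), 'moment': array([-0.02804325, -0.00752653, -0.03601606]), 'width': 0.08781616580079715}
side [[367.2, 0.0, 251.1], [0.0, 367.2, 190.8], [0.0, 0.0, 1.0]] [[-0.985, 0.135, -0.106, 0.34], [-0.171, -0.71, 0.683, 0.619], [0.017, 0.691, 0.723, 0.751], [0.0, 0.0, 0.0, 1.0]] {}
side red_grip [([284.0, 118.0], 0.89), ([238.0, 105.0], 0.56)]
side blue_grip [([239.0, 123.0], 0.65), ([238.0, 105.0], 0.18)]
side yellow_grip [([237.0, 85.0], 0.62)]
side green_eye [([188.0, 213.0], 0.85), ([324.0, 163.0], 0.76), ([303.0, 234.0], 0.72)]
top [[350.5, 0.0, 250.2], [0.0, 350.5, 191.3], [0.0, 0.0, 1.0]] [[0.021, 0.997, -0.072, 0.345], [-1.0, 0.022, 0.007, 0.037], [0.009, 0.071, 0.997, 0.962], [0.0, 0.0, 0.0, 1.0]] {}
top red_grip [([389.0, 148.0], 0.93), ([384.0, 204.0], 0.65)]
top blue_grip [([353.0, 151.0], 0.82)]
top yellow_grip []
top green_eye [([218.0, 129.0], 0.93), ([315.0, 256.0], 0.87), ([205.0, 238.0], 0.59), ([390.0, 147.0], 0.17)]
```

View pics/side.png

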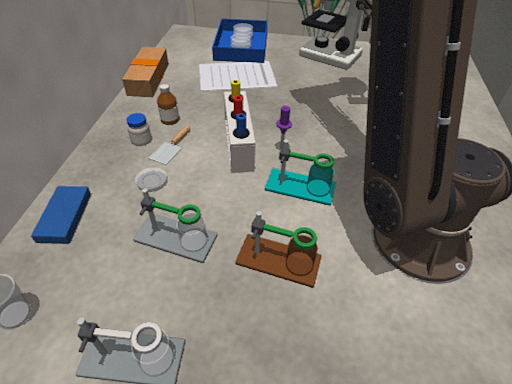

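View pics/top.png

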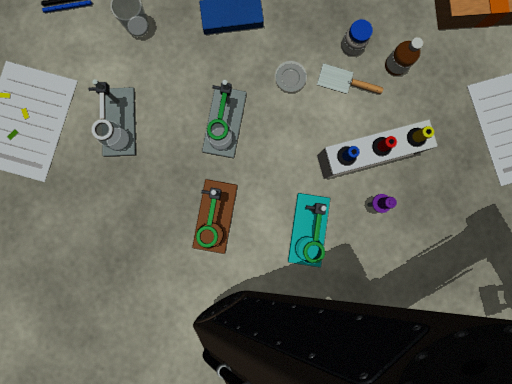

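In the side view the probes are purple (285,115), yellow (236,88), red (238,105) and blue (241,123). The top view has purple (382,204), yellow (424,132), red (388,145) and blue (350,154). The rings in the side view are the true green one on a grey base (188,213), turquoise base (324,162), brown base (303,236) and white (148,337). I choose the red probe in the middle of the rack and the grey-base green ring (top view 218,129).

```bash
python3 - <<'E'
from h import *
S=camT('side');Tp=camT('top')
P={'red':((238,105),(389,148)),'blue':((239,123),(353,151)),'eye':((188,213),(218,129))}
for k,(a,b) in P.items():
    print(k,tri([ray(S[0],S[1],a),ray(Tp[0],Tp[1],b)]).round(4), 'side',atz(S[0],S[1],a,.12 if k=='eye' else .143).round(4),'top',atz(Tp[0],Tp[1],b,.12 if k=='eye' else .143).round(4))
# hue blobs
im=cv2.imread('pics/top.png');h=cv2.cvtColor(im,cv2.COLOR_BGR2HSV)
for n,lo,hi in(('red',0,6),('yel',24,34),('blue',108,122)):
    m=cv2.inRange(h,(lo,150,90),(hi,255,255));m[:120]=0;m[180:]=0;m[:,:320]=0
    ys,xs=np.nonzero(m);print(n,len(xs),xs.mean(),ys.mean())
    print(atz(Tp[0],Tp[1],(xs.mean(),ys.mean()),.16).round(4))
# post/ring direction
print('post',atz(Tp[0],Tp[1],(225,86),.155).round(4))
a=cv2.imread('pics/side.png')[70:140,190:320];b=im[90:180,310:450]
o=np.zeros((600,800,3),np.uint8)
a=cv2.resize(a,None,fx=4,fy=4,interpolation=2);b=cv2.resize(b,None,fx=3.5,fy=3.5,interpolation=2);
o[:280,:520]=a;o[280:595,:490]=b;cv2.imwrite('pics/crop.png',o)
E
```

```text
red [ 0.521  -0.2967  0.1396] side [ 0.5264 -0.2927  0.143 ] top [ 0.5141 -0.2955  0.143 ]
blue [ 0.5065 -0.211   0.1391] side [ 0.5064 -0.2059  0.143 ] top [ 0.5049 -0.2099  0.143 ]
eye [0.5588 0.1137 0.1159] side [0.5593 0.1168 0.12  ] top [0.556  0.1131 0.12  ]
red 81 390.24691358024694 141.320987654321
[ 0.5263 -0.2916  0.16  ]
yel 86 427.80232558139534 131.59302325581396
[ 0.5514 -0.3797  0.16  ]
blue 73 352.986301369863 151.17808219178082
[ 0.5011 -0.2047  0.16  ]
post [0.6505 0.0963 0.155 ]
```

View pics/crop.png

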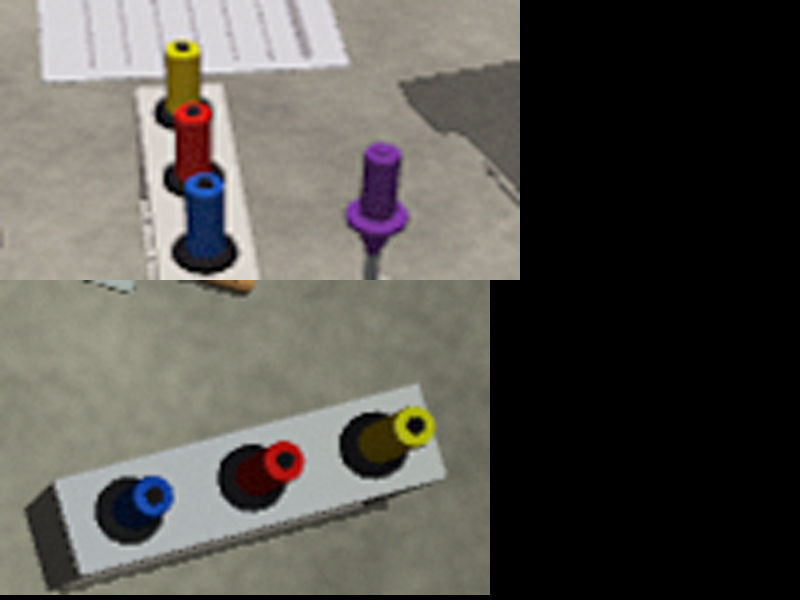

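The crop confirms the choice. The red handle is the middle one in the rack, and the purple probe is off to the side. Moving above red, with the jaws turned across the row (yaw about -74°).

>>> {"api": "move_arm", "payload": {"deltas": [[24.4,24.3,0,0,0,6.2],[24.4,24.3,0,0,0,6.2],[24.4,24.3,0,0,0,6.2],[24.4,24.3,0,0,0,6.2],[24.4,24.3,0,0,0,6.2]], "claw": 0}}

```text
t: 0.92
eef_pos: [0.2784, -0.5341, 0.4048]
ee_rot: [-3.141, -0.0, -2.363]
force: [0.0, 0.7, 1.0]
width: 0.0875
```

>>> {"api": "move_arm", "payload": {"deltas": [[24.4,24.3,0,0,0,6.2],[24.4,24.3,0,0,0,6.2],[24.4,24.3,0,0,0,6.2],[24.4,24.3,0,0,0,6.2],[24.4,24.3,0,0,0,6.2]]}}

```text
t: 1.33
eef_pos: [0.4006, -0.4124, 0.405]
ee_rot: [-3.141, -0.0, -1.821]
force: [-0.2, -1.5, 1.2]
width: 0.0878
```

>>> {"api": "move_arm", "payload": {"deltas": [[24.4,24.3,0,0,0,6.2],[24.4,24.3,0,0,0,6.2],[24.4,24.3,0,0,0,6.2],[24.4,24.3,0,0,0,6.2],[24.4,24.3,0,0,0,6.2]]}}

```text
t: 1.75
eef_pos: [0.5227, -0.2908, 0.405]
ee_rot: [-3.141, -0.0, -1.28]
force: [0.9, -1.0, -0.4]
width: 0.0878
```

>>> {"api": "move_arm", "payload": {"deltas": [[0,0,0,0,0,0],[0,0,0,0,0,0],[0,0,0,0,0,0],[0,0,0,0,0,0],[0,0,0,0,0,0]]}}

```text
t: 2.17
eef_pos: [0.521, -0.293, 0.4048]
ee_rot: [-3.141, -0.0, -1.287]
force: [-1.0, -1.1, 0.9]
width: 0.0879
```

```bash
python3 - <<'E'
from h import *
st=arm.get_state();print(st['eef_pos'],np.degrees(st['ee_rot']),st['t'])
im=arm.grab_frame('wrist');save(im,'w1')
K,T,c=camT('wrist',st)
print(K[0,0],np.round(c['mount'],3).tolist(),[k for k in c])
for t in('red_grip','blue_grip','yellow_grip'):
    for d in arm.spot_point(t,'wrist'): print(t,np.round(d['xy']),round(d['score'],2),atz(K,T,d['xy'],.143).round(4))
E
```

```text
[ 0.52100144 -0.29302586  0.40480894] [-1.79993213e+02 -5.32556987e-03 -7.37626090e+01] 2.1667
317.2697682832337 [[-0.001, 0.966, 0.26, 0.069], [1.0, 0.001, -0.0, -0.0], [-0.001, 0.26, -0.966, 0.019], [0.0, 0.0, 0.0, 1.0]] ['intrinsics', 'mount']
red_grip [400. 228.] 0.95 [ 0.3967 -0.3011  0.143 ]
red_grip [243. 200.] 0.89 [ 0.5265 -0.2883  0.143 ]
blue_grip [242. 301.] 0.63 [ 0.5022 -0.2005  0.143 ]
yellow_grip [239.  83.] 0.57 [ 0.5533 -0.3729  0.143 ]
```

View pics/w1.png

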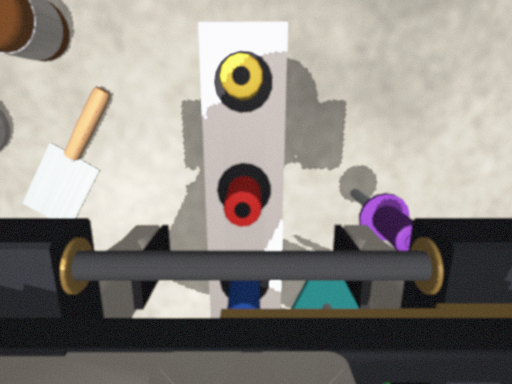

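The wrist picture shows red with its top at (243,209) and collar at about (244,188), yellow beyond it (243,77), blue near (244,290), and purple at the right (385,220).

```bash
python3 - <<'E'
from h import *
K,T,c=camT('wrist')
print(K)
for uv,z in(((242.5,210),.170),((244,190),.116),((242,76),.170)): print(atz(K,T,uv,z).round(4))
st=arm.get_state();Rm=R.from_euler('xyz',st['ee_rot']).as_matrix()
g=st['eef_pos']+Rm[:,2]*arm.tcp_to_grasp
p=T[:3,:3].T@(g-T[:3,3]);print(g,K[0,0]*p[0]/-p[2]+K[0,2],K[1,1]*-p[1]/-p[2]+K[1,2])
d=np.array([.5242,-.2905]);
E
```

```text
[[317.26976828   0.         251.09935721]
 [  0.         317.26976828 192.13459586]
 [  0.           0.           1.        ]]
[ 0.5265 -0.2891  0.17  ]
[ 0.5268 -0.2897  0.116 ]
[ 0.5514 -0.3758  0.17  ]
[ 0.52124914 -0.29283955  0.24550597] 251.12158605751236 254.93609640374126
```

>>> {"api": "move_arm", "payload": {"deltas": [[5.4,3.4,0,0,0,0],[0,0,-10,0,0,0],[0,0,-20,0,0,0],[0,0,-20,0,0,0],[0,0,-20,0,0,0]]}}

```text
t: 2.78
eef_pos: [0.527, -0.2887, 0.3333]
ee_rot: [-3.141, 0.0, -1.286]
force: [-0.8, -0.3, -0.3]
width: 0.0876
```

>>> {"api": "move_arm", "payload": {"deltas": [[0,0,-15,0,0,0],[0,0,-10,0,0,0],[0,0,-4,0,0,0],[0,0,0,0,0,0],[0,0,0,0,0,0]]}}

```text
t: 3.2
eef_pos: [0.5274, -0.2889, 0.3061]
ee_rot: [-3.141, -0.0, -1.285]
force: [0.2, 0.3, 1.2]
width: 0.0875
```

>>> {"api": "move_arm", "payload": {"deltas": [[0,0,0,0,0,0],[0,0,0,0,0,0],[0,0,0,0,0,0],[0,0,0,0,0,0],[0,0,0,0,0,0]], "claw": 255, "squeeze": 30}}

```text
t: 3.62
eef_pos: [0.5271, -0.2889, 0.3061]
ee_rot: [-3.141, -0.0, -1.286]
force: [0.1, 0.4, 0.1]
width: 0.0598
```

>>> {"api": "move_arm", "payload": {"deltas": [[0,0,0,0,0,0],[0,0,0,0,0,0],[0,0,0,0,0,0],[0,0,0,0,0,0],[0,0,0,0,0,0]]}}

```text
t: 4.03
eef_pos: [0.5271, -0.2889, 0.3056]
ee_rot: [3.141, 0.0, -1.286]
force: [-0.9, -0.7, 0.2]
width: 0.0276
```

>>> {"api": "move_arm", "payload": {"deltas": [[0,0,5,0,0,0],[0,0,10,0,0,0],[0,0,18,0,0,0],[0,0,20,0,0,0],[0,0,20,0,0,0]]}}

```text
t: 4.45
eef_pos: [0.527, -0.2889, 0.3802]
ee_rot: [3.141, 0.0, -1.286]
force: [-0.7, 0.9, -0.9]
width: 0.0278
```

>>> {"api": "move_arm", "payload": {"deltas": [[0,0,20,0,0,0],[0,0,20,0,0,0],[0,0,20,0,0,0],[0,0,20,0,0,0],[0,0,17,0,0,0]]}}

```text
t: 4.87
eef_pos: [0.5268, -0.2889, 0.4783]
ee_rot: [-3.14, -0.001, -1.286]
force: [0.4, -0.3, -0.7]
width: 0.0274
```

```bash
python3 - <<'E'
from h import *
st=arm.get_state();print(st['eef_pos'],st['width'],st['force'])
a=arm.grab_frame('side');save(a[40:290,140:390],'s2')
i=cv2.imread('pics/s2.png');cv2.imwrite('pics/s2.png',cv2.resize(i,None,fx=2.4,fy=2.4,interpolation=2))
E
```

```text
[ 0.52679895 -0.28886262  0.47827258] 0.027426382310128044 [ 0.44349668 -0.28670954 -0.69687493]
```

View pics/s2.png

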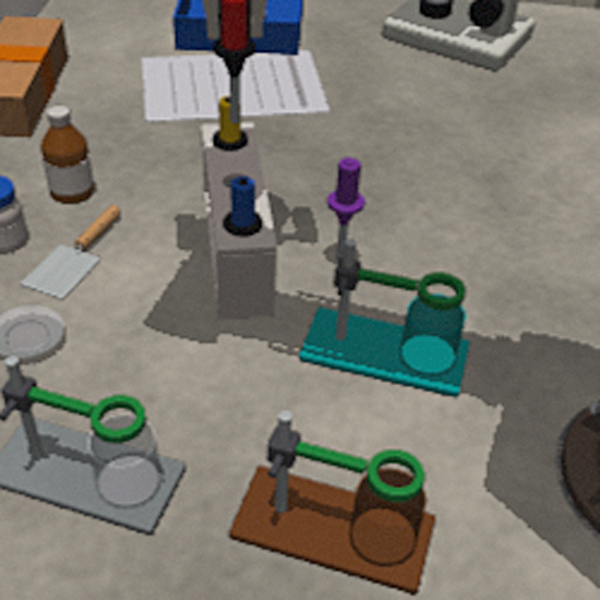

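The probe is held upright, well clear of the rack, and blue and yellow still stand. Moving above the grey-base ring.

>>> {"api": "move_arm", "payload": {"deltas": [[2,15,0,0,0,3],[2,27,0,0,0,4.5],[2,28,0,0,0,4.5],[2,28,0,0,0,4.5],[2,28,0,0,0,4.5]]}}

```text
t: 5.33
eef_pos: [0.5367, -0.1618, 0.4764]
ee_rot: [-3.141, -0.0, -0.916]
force: [0.4, -1.1, -0.7]
width: 0.0276
```

>>> {"api": "move_arm", "payload": {"deltas": [[2,28,0,0,0,4.5],[2,28,0,0,0,4.5],[2,28,0,0,0,4.5],[2,28,0,0,0,4.5],[2,28,0,0,0,4.5]]}}

```text
t: 5.75
eef_pos: [0.5467, -0.0216, 0.4766]
ee_rot: [-3.141, -0.001, -0.522]
force: [0.3, -0.4, -1.5]
width: 0.0273
```

>>> {"api": "move_arm", "payload": {"deltas": [[2,28,0,0,0,4.5],[2,28,0,0,0,4.5],[2,28,0,0,0,4.5],[2,28,0,0,0,4.5],[2,25,0,0,0,2]]}}

```text
t: 6.17
eef_pos: [0.5567, 0.1157, 0.4765]
ee_rot: [-3.141, -0.001, -0.172]
force: [0.9, 0.3, -1.5]
width: 0.0273
```

>>> {"api": "move_arm", "payload": {"deltas": [[0,0,0,0,0,0],[0,0,0,0,0,0],[0,0,0,0,0,0],[0,0,0,0,0,0],[0,0,0,0,0,0]]}}

```text
t: 6.58
eef_pos: [0.557, 0.1132, 0.476]
ee_rot: [-3.141, -0.0, -0.179]
force: [-0.6, -0.1, -2.0]
width: 0.0271
```

```bash
cat > look.py <<'E'
from h import *
import sys
n=sys.argv[1]
st=arm.get_state();print(st['eef_pos'],np.degrees(st['ee_rot']),st['width'],st['t'])
o=[]
for cam in('wrist','side','top'):
    im=arm.grab_frame(cam);K,T,c=camT(cam,st);o.append(im)
    for t,z in(('green_eye',.12),('red_grip',st['eef_pos'][2]-.1623)):
        for d in arm.spot_point(t,cam)[:3]: print(cam,t,np.round(d['xy'],1),round(d['score'],2),atz(K,T,d['xy'],z).round(4))
save(o[0],n+'w');save(o[1],n+'s');save(o[2],n+'t')
E
python3 look.py a
```

```text
[0.55699025 0.11324785 0.47599466] [-1.79992167e+02 -1.60308055e-02 -1.02345276e+01] 0.027119159887773067 6.5833
wrist green_eye [249.1 173.5] 0.59 [0.5573 0.1161 0.12  ]
wrist red_grip [253.3 255.1] 0.87 [0.5558 0.113  0.3137]
side green_eye [188.6 209.6] 0.93 [0.5609 0.1069 0.12  ]
side green_eye [300.6 235.4] 0.9 [0.306  0.1328 0.12  ]
side red_grip [283.3 114.6] 0.78 [ 0.3759 -0.0205  0.3137]
side red_grip [177.9 142.6] 0.61 [0.56   0.1083 0.3137]
top green_eye [217.2 129.2] 0.9 [0.5554 0.115  0.12  ]
top green_eye [204.3 238.2] 0.89 [0.291  0.1383 0.12  ]
top green_eye [314.5 252.8] 0.68 [ 0.262 -0.125  0.12 ]
top red_grip [384.2 204.9] 0.71 [ 0.3718 -0.2164  0.3137]
top red_grip [210.1 108.8] 0.51 [0.5457 0.1116 0.3137]
```

View pics/aw.png

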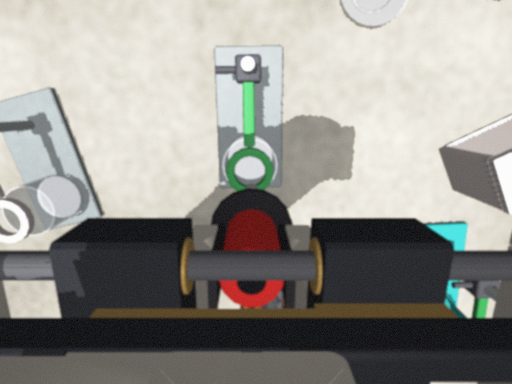

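The wrist picture shows the true ring on its grey base around (249,170), and its arm running straight up to the post at (248,66). The held probe covers the area below it. I'll fit the ring outline.

```bash
cat > fit.py <<'E'
from h import *
import sys
def fit(f,box,name,st=None):
    im=cv2.imread(f);hs=cv2.cvtColor(im,cv2.COLOR_BGR2HSV)
    m=cv2.inRange(hs,(50,110,50),(75,255,255));x0,y0,x1,y1=box
    mm=np.zeros_like(m);mm[y0:y1,x0:x1]=m[y0:y1,x0:x1]
    K,T,c=camT(name,st);P=[]
    # project model: top-face outer r=26 + lower outer, inner; IoU-fit of centre
    from scipy.optimize import minimize
    def render(x,y):
        t=np.linspace(0,2*np.pi,60)
        def poly(r,z):
            p=np.c_[x+r*np.cos(t),y+r*np.sin(t),0*t+z];q=(p-T[:3,3])@T[:3,:3]
            return np.c_[K[0,0]*q[:,0]/-q[:,2]+K[0,2],-K[1,1]*q[:,1]/-q[:,2]+K[1,2]]
        o=np.zeros(m.shape,np.uint8);F=lambda p,v,a:cv2.fillPoly(a,[np.round(p*256).astype(np.int32)],v,shift=8)
        h=cv2.convexHull(np.vstack([poly(.026,.12),poly(.026,.108)]).astype(np.float32))[:,0];F(h,255,o)
        a=np.zeros_like(o);b=np.zeros_like(o);F(poly(.017,.12),255,a);F(poly(.017,.108),255,b);o[(a&b)>0]=0
        return o
    def cost(p): 
        r=render(*p)[y0:y1,x0:x1].astype(float);return np.abs(cv2.GaussianBlur(r,(0,0),1)-cv2.GaussianBlur(mm[y0:y1,x0:x1].astype(float),(0,0),1)).mean()
    best=min(((cost((x,y)),x,y) for x in np.arange(.54,.575,.001) for y in np.arange(.1,.13,.001)))
    print(f,np.round(best,4),mm.any() and int((mm>0).sum()))
fit('pics/top.png',(200,116,236,142),'top')
fit('pics/side.png',(176,202,206,228),'side')
fit('pics/aw.png',(222,146,278,186),'wrist')
st=arm.get_state();print(st['eef_pos']+R.from_euler('xyz',st['ee_rot']).as_matrix()[:,2]*arm.tcp_to_grasp)
E
python3 fit.py
```

```text
pics/top.png [18.4488  0.559   0.115 ] 213
pics/side.png [33.0188  0.561   0.114 ] 238
pics/aw.png [29.0162  0.557   0.117 ] 620
[0.55711131 0.11400071 0.31637154]
```

>>> {"api": "move_arm", "payload": {"deltas": [[2.5,2,0,0,0,0],[0,0,-10,0,0,0],[0,0,-20,0,0,0],[0,0,-20,0,0,0],[0,0,-10,0,0,0]]}}

```text
t: 7.45
eef_pos: [0.5589, 0.116, 0.4125]
ee_rot: [3.14, 0.003, -0.178]
force: [-0.3, 0.8, -2.5]
width: 0.0274
```

>>> {"api": "move_arm", "payload": {"deltas": [[0,0,0,0,0,0],[0,0,0,0,0,0],[0,0,0,0,0,0],[0,0,0,0,0,0],[0,0,0,0,0,0]]}}

```text
t: 7.87
eef_pos: [0.5598, 0.1162, 0.4167]
ee_rot: [-3.141, -0.001, -0.177]
force: [0.8, 0.2, -1.6]
width: 0.0278
```

```bash
python3 look.py b; python3 - <<'E'
import cv2,numpy as np
a=cv2.imread('pics/bs.png')[130:240,130:250];b=cv2.imread('pics/bt.png')[80:170,170:270]
a=cv2.resize(a,None,fx=5,fy=5,interpolation=2)
cv2.imwrite('pics/b2.png',a)
E
```

```text
[0.55979267 0.11622119 0.41670362] [-1.79942738e+02 -8.04834811e-02 -1.01551312e+01] 0.02778234088754698 7.8667
wrist green_eye [251.7 186. ] 0.85 [0.5607 0.1164 0.12  ]
wrist red_grip [251.8 254.6] 0.66 [0.5592 0.1168 0.2544]
side green_eye [302.2 238.7] 0.82 [0.302  0.1408 0.12  ]
side green_eye [325.6 159.3] 0.73 [ 0.2612 -0.1251  0.12  ]
side green_eye [187.4 212.4] 0.6 [0.5612 0.1153 0.12  ]
side red_grip [180.7 169.1] 0.75 [0.5592 0.1173 0.2544]
side red_grip [283.2 115.2] 0.67 [ 0.3807 -0.1047  0.2544]
top green_eye [202.7 236.9] 0.98 [0.294  0.1422 0.12  ]
top green_eye [220.4 127.8] 0.94 [0.5591 0.1073 0.12  ]
top green_eye [317.2 254. ] 0.65 [ 0.2593 -0.1315  0.12  ]
top red_grip [382.6 202.2] 0.78 [ 0.3796 -0.2364  0.2544]
top red_grip [211.6 113.8] 0.42 [0.5537 0.115  0.2544]
```

View pics/b2.png

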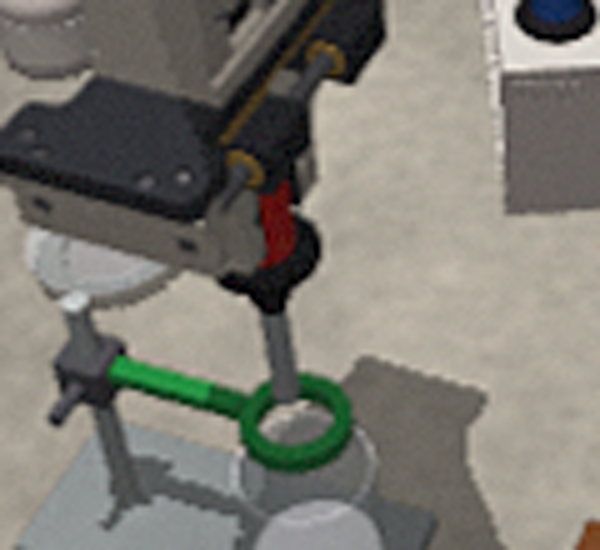

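The rod tip is at about (287,397) in the crop, just above the hole, whose centre is about (297,420). I'll compute the remaining offset.

```bash
python3 - <<'E'
from h import *
K,T,c=camT('side')
o=lambda u,v:(130+(u+.5)/5-.5,130+(v+.5)/5-.5)
for z in(.127,.1315): print('tip',atz(K,T,o(287,394),z).round(4))
print('ring outer',atz(K,T,o(296.5,417),.12).round(4), atz(K,T,o(296,420),.12).round(4))
def axis(u,v,z): print(atz(K,T,o(u,v),z).round(4))
axis(272,305,.254-.06)
# lstsq of rod axis pixels: project vertical line at candidate
for x,y in((.5598,.1162),(.5565,.1162),(.563,.1162)):
    for z in(.1315,.19):
        q=T[:3,:3].T@(np.array([x,y,z])-T[:3,3]);u=K[0,0]*q[0]/-q[2]+K[0,2];v=-K[1,1]*q[1]/-q[2]+K[1,2]
        print(x,z,round((u-130+.5)*5,1),round((v-130+.5)*5,1))
E
sed -i "/^fit('pics/d" fit.py; cat >> fit.py <<'E'
fit('pics/bs.png',(176,200,206,226),'side')
fit('pics/bw.png',(222,146,278,200),'wrist')
E
python3 fit.py
```

```text
tip [0.563  0.1098 0.127 ]
tip [0.5614 0.1135 0.1315]
ring outer [0.5574 0.1164 0.12  ] [0.5571 0.1181 0.12  ]
[0.5594 0.1182 0.194 ]
0.5598 0.1315 289.1 399.6
0.5598 0.19 274.0 308.5
0.5565 0.1315 296.3 400.6
0.5565 0.19 281.6 309.6
0.563 0.1315 282.1 398.6
0.563 0.19 266.6 307.5
[0.55960676 0.11608195 0.25638614]
pics/bs.png [42.034  0.561  0.114] 208
pics/bw.png [36.6127  0.556   0.115 ] 807
```

Shifting -3 mm in x, then lowering to just before the taper enters the ring.

>>> {"api": "move_arm", "payload": {"deltas": [[-3,-0.5,0,0,0,0],[0,0,0,0,0,0],[0,0,-8,0,0,0],[0,0,-12,0,0,0],[0,0,-12,0,0,0]]}}

```text
t: 8.73
eef_pos: [0.5565, 0.1156, 0.3831]
ee_rot: [-3.141, -0.001, -0.177]
force: [-0.1, -0.2, -2.1]
width: 0.0281
```

>>> {"api": "move_arm", "payload": {"deltas": [[0,0,-12,0,0,0],[0,0,-12,0,0,0],[0,0,-8,0,0,0],[0,0,0,0,0,0],[0,0,0,0,0,0]]}}

```text
t: 9.15
eef_pos: [0.5566, 0.1156, 0.3513]
ee_rot: [3.141, 0.001, -0.177]
force: [0.9, 0.5, -0.9]
width: 0.0275
```

```bash
python3 look.py c; python3 - <<'E'
import cv2,numpy as np
a=cv2.imread('pics/cs.png')[140:240,140:230]
b=cv2.imread('pics/cw.png')[130:290,180:320]
o=np.zeros((500,800,3),np.uint8);a=cv2.resize(a,None,fx=5,fy=5,interpolation=2);b=cv2.resize(b,None,fx=2.5,fy=2.5,interpolation=2)
o[:500,:450]=a;o[:400,450:800]=b;cv2.imwrite('pics/c2.png',o)
E
```

```text
[0.55660687 0.1155847  0.35128541] [ 1.79955447e+02  3.90808403e-02 -1.01577259e+01] 0.027535153396118006 9.15
wrist red_grip [251.2 252.6] 0.61 [0.5567 0.116  0.189 ]
side green_eye [329.2 159. ] 0.88 [ 0.2519 -0.1281  0.12  ]
side green_eye [302.5 237.4] 0.83 [0.3016 0.1373 0.12  ]
side green_eye [187.3 211.4] 0.67 [0.5622 0.1125 0.12  ]
side red_grip [185.3 191.9] 0.72 [0.5575 0.1168 0.189 ]
side red_grip [284.  113.7] 0.67 [ 0.3847 -0.2073  0.189 ]
top green_eye [220.1 127.5] 0.93 [0.5598 0.1081 0.12  ]
top green_eye [204.8 235.3] 0.6 [0.2979 0.1373 0.12  ]
top green_eye [314.3 253.1] 0.59 [ 0.2613 -0.1245  0.12  ]
top red_grip [381.3 202. ] 0.84 [ 0.3832 -0.2589  0.189 ]
top red_grip [217.5 125.8] 0.59 [0.5459 0.1082 0.189 ]
```

View pics/c2.png

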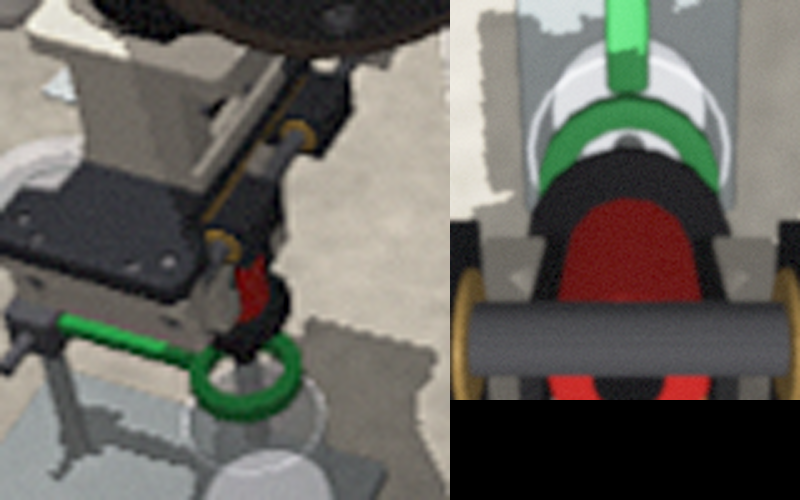

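The rod is through the ring and centred: side crop has the rod at 247 and the ring centre at 246, and the wrist crop is symmetric. Lowering gently now.

>>> {"api": "move_arm", "payload": {"deltas": [[0,0,-5,0,0,0],[0,0,-6,0,0,0],[0,0,-6,0,0,0],[0,0,-5,0,0,0],[0,0,-4,0,0,0]]}}

```text
t: 10.02
eef_pos: [0.5564, 0.1155, 0.3245]
ee_rot: [3.141, 0.001, -0.177]
force: [-0.3, -0.0, -0.7]
width: 0.0276
```

>>> {"api": "move_arm", "payload": {"deltas": [[0,0,-2,0,0,0],[0,0,-2,0,0,0],[0,0,-1,0,0,0],[0,0,0,0,0,0],[0,0,0,0,0,0]]}}

```text
t: 10.43
eef_pos: [0.5567, 0.1156, 0.3208]
ee_rot: [-3.142, -0.0, -0.177]
force: [0.4, -0.1, -1.8]
width: 0.0277
```

Nothing has touched yet. About 5 mm remains, so I'll go in small steps.

>>> {"api": "move_arm", "payload": {"deltas": [[0,0,-1,0,0,0],[0,0,-1,0,0,0],[0,0,-1,0,0,0],[0,0,0,0,0,0],[0,0,0,0,0,0]]}}

```text
t: 10.85
eef_pos: [0.5566, 0.1156, 0.3176]
ee_rot: [3.141, 0.0, -0.177]
force: [0.0, -0.1, -1.4]
width: 0.0274
```

>>> {"api": "move_arm", "payload": {"deltas": [[0,0,-0.5,0,0,0],[0,0,-0.5,0,0,0],[0,0,0,0,0,0],[0,0,0,0,0,0],[0,0,0,0,0,0]]}}

```text
t: 11.27
eef_pos: [0.5566, 0.1156, 0.3167]
ee_rot: [-3.142, -0.0, -0.177]
force: [-0.2, 0.7, -1.6]
width: 0.0273
```

>>> {"api": "move_arm", "payload": {"deltas": [[0,0,-0.5,0,0,0],[0,0,-0.5,0,0,0],[0,0,0,0,0,0],[0,0,0,0,0,0],[0,0,0,0,0,0]]}}

```text
t: 11.68
eef_pos: [0.5566, 0.1156, 0.3156]
ee_rot: [3.142, 0.0, -0.177]
force: [-0.3, -0.1, -2.0]
width: 0.0276
```

>>> {"api": "move_arm", "payload": {"deltas": [[0,0,-0.5,0,0,0],[0,0,-0.5,0,0,0],[0,0,0,0,0,0],[0,0,0,0,0,0],[0,0,0,0,0,0]]}}

```text
t: 12.1
eef_pos: [0.5565, 0.1156, 0.3156]
ee_rot: [-3.141, -0.001, -0.177]
force: [-3.6, 0.2, 6.1]
width: 0.0274
```

Contact: 6 N upward at TCP z = 0.3156, exactly 10 mm above the rack grasp height (0.3056), so the collar is on the ring. Releasing by opening the jaws fully in place.

>>> {"api": "move_arm", "payload": {"deltas": [[0,0,0,0,0,0],[0,0,0,0,0,0],[0,0,0,0,0,0],[0,0,0,0,0,0],[0,0,0,0,0,0]], "claw": 0}}

```text
t: 12.52
eef_pos: [0.5566, 0.1156, 0.3145]
ee_rot: [3.141, 0.0, -0.177]
force: [0.5, 0.2, 0.8]
width: 0.0551
```

>>> {"api": "move_arm", "payload": {"deltas": [[0,0,0,0,0,0],[0,0,0,0,0,0],[0,0,0,0,0,0],[0,0,0,0,0,0],[0,0,0,0,0,0]]}}

```text
t: 12.93
eef_pos: [0.5566, 0.1156, 0.3146]
ee_rot: [3.142, 0.0, -0.177]
force: [0.2, -0.3, 0.2]
width: 0.0858
```

>>> {"api": "move_arm", "payload": {"deltas": [[0,0,5,0,0,0],[0,0,10,0,0,0],[0,0,20,0,0,0],[0,0,25,0,0,0],[0,0,25,0,0,0]]}}

```text
t: 13.35
eef_pos: [0.5565, 0.1155, 0.4014]
ee_rot: [3.141, 0.0, -0.177]
force: [0.6, 0.9, 1.3]
width: 0.0879
```

>>> {"api": "move_arm", "payload": {"deltas": [[0,0,25,0,0,0],[-20,-25,10,0,0,0],[-20,-25,0,0,0,0],[-20,-25,0,0,0,0],[-20,-25,0,0,0,0]]}}

```text
t: 13.77
eef_pos: [0.4755, 0.0147, 0.4359]
ee_rot: [-3.141, -0.001, -0.177]
force: [1.1, 0.2, 0.2]
width: 0.0874
```

```bash
python3 - <<'E'
from h import *
st=arm.get_state();print(st['t'],st['eef_pos'],st['force'])
a=arm.grab_frame('side');b=arm.grab_frame('top')
o=np.zeros((420,800,3),np.uint8)
o[:420,:480]=cv2.resize(a[70:280,120:360],None,fx=2,fy=2,interpolation=2)
o[:320,480:800]=cv2.resize(b[80:180,170:270],None,fx=3.2,fy=3.2,interpolation=2)
save(o,'d')
E
```

```text
13.7667 [0.47549032 0.01467893 0.43588039] [1.05768986 0.20901651 0.24277042]
```

View pics/d.png

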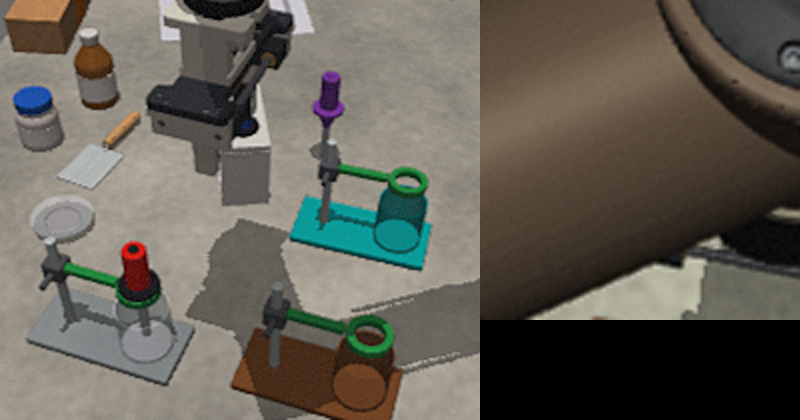

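The red probe hangs upright in the grey-base green ring, its handle at crop (134,268) and its collar on the ring at (138,288). The gripper is clear of everything. Handing in.

```bash
python3 -c "
from station import arm
print(arm.job_done())"
```

```text
the job is handed in; nothing more can be done
None
```

The red probe now hangs upright in the green ring of the grey-base stand, over the beaker. I handed the job in with about 14 s of the 42 s used.

- **Placing:** I lowered the probe while still holding it. Contact came with about 6 N at a tool height 10 mm above the rack grasp height, as expected for the collar resting on the ring. I then opened the jaws and moved the arm away.
- **Last picture:** The side view shows the red probe upright with its collar on the ring and the gripper touching nothing. The brown, turquoise and purple look-alikes were left untouched.
- **Not seen at the end:** The arm hid most of the rack from the side camera and blocked the top view. Blue and yellow were last seen standing just after the lift, and I did not go near the rack after carrying the probe away.
- **Disagreement between measurements:** The cameras put the ring's centre up to about 5 mm apart in x. I settled it with a close look, shifting 3 mm in x before lowering the rod through.

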